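# Unclamp the angle bracket on the torque check table

## Task

The steel angle bracket is held down in the fixture by the toggle clamp. Swing the clamp arm up by its side handle, past upright so that it falls back and stays open, then lift the bracket out and set it down on its foot inside the empty rectangular wooden tray without dropping it. Leave the clamp open and let go of the bracket.

Things in the scene. Friction and masses are not known exactly. Their poses are not given: they have to be found in the camera images.
- clamp_arm (a joint): Angle (rad) of the toggle clamp's steel arm (16 mm wide, 12 mm thick). 0 = shut: level over the bracket, centre line 60 mm above the table; about 1.57 = upright; 2.2 = open stop. No spring or latch: the 0.2 kg arm falls shut from below upright; past upright it falls back to the stop and stays. Under 3 N at the handle moves it.
- clamp_grip (a point): Grip point on the arm's side handle, a level round bar 12 mm thick along this point's x axis; its free end is 26 mm to -x, the arm's side 32 mm to +x. Shut, it is 60 mm above the table, over a base plate 12 mm thick, and its axes are the fixture's (z up); the hinge axis, along x, lies 155 mm to +y at the same height: the handle swings up and over to +y on that arc. Axes turn with the arm.
- bracket: The clamped steel angle bracket, 0.4 kg; the small loose one is not wanted. Foot 60 x 60 x 8 mm; upright leg on its +x edge, 8 mm thick, 60 mm long in y, middle at x = +26 mm, top 60 mm above the underside. Origin: centre of the underside, z up. It starts on the 12 mm base plate among pins 10 mm high (3 mm play), axes as the fixture's, hinge 80 mm to +y; once freed it lifts straight out.
- tray: Empty rectangular wooden tray, fixed to the table, 170 (x) x 150 (y) mm outside, 20 mm high, walls 6 mm, floor 6 mm thick. Origin: centre of its underside, z up.
Not all that is in view belongs to the job. What is shaped like the part that bears clamp_arm but purple is not meant. What is shaped like the bracket but blue is not meant.

How it is judged:
On the way, in this order (a step that is already met when the one before it is completed fails the run):
1. the clamp arm is past upright (over 1.7 rad) while the bracket still lies in the fixture (moved under 20 mm) (value of joint clamp_arm above 1.7 rad and distance of bracket from where it was at the start of the episode below 0.02 m), for 0.2 s.
2. the bracket is lifted, its underside over 45 mm above the table, with the clamp open (height (world z) of bracket above 0.045 m and value of joint clamp_arm above 1.7 rad), for 0.1 s.
3. the bracket is lowered into the tray still held: within 14 mm of the floor, fingers on it (x of bracket in the frame of tray between -0.055 and 0.055 m and y of bracket in the frame of tray between -0.045 and 0.045 m and z of bracket in the frame of tray below 0.02 m and contact force between bracket and the fingers above 0.5 N), for 0.05 s.
At the end, for the whole second after the job is handed in: The bracket rests released on its foot inside the tray: origin within 55 mm (x) and 45 mm (y) of the tray's centre in the tray's axes, underside under 13 mm above the tray's underside (the floor is at 6 mm), tilt under 0.18 rad, at rest; the clamp arm is past 1.7 rad (x of bracket in the frame of tray between -0.055 and 0.055 m and y of bracket in the frame of tray between -0.045 and 0.045 m and z of bracket in the frame of tray below 0.013 m and angle between bracket's own z axis and vertical below 0.18 rad and linear speed of bracket below 0.02 m/s and value of joint clamp_arm above 1.7 rad and contact force between bracket and the fingers below 0.1 N); the robot touches nothing.
It also fails if it takes over 51 s, if anything falls off the work surface, if the arm or the gripper's body presses on something with over 40 N, if the wrist force passes 120 N, or if a joint passes its speed limit or range.

## Robot

A 6-joint arm with a two-finger parallel gripper is mounted at the origin on the work surface. World frame = base frame: x ahead of the robot, y to its left, z up, the work surface at z = 0. Lengths are in m, angles in rad, forces in N, time in s.
With the tool pointing down it reaches from about 0.275 to 0.875 m from the base axis. Payload 12.5 kg.
Tool frame: the origin (TCP) lies midway between the tips of the shut fingers; the grasp point (between the pads) lies 19 mm behind it; z points along the fingers, y is the line along which they close (so a half turn about z gives the same grasp; the last joint's range is limited). The gripper opens to 85 mm and grips with 20 to 120 N. Pads are 22 mm wide; open, the fingers measure 114 mm over their backs; the gripper's body (76 mm by 85 mm) begins 54 mm behind the grasp point. The pads swing forward as they close: fully open they stand 13 mm farther back than shut.
Start: joints at [1.07, 0.351, 1.652, -0, 1.139, -0.085], TCP at [0.222, 0.503, 0.231] pointing down, gripper open.
Joint ranges: [-2.75, 2.75], [-0.79, 2.1], [0.01, 2.65], [-1.57, 4.71], [0.07, 3.14], [-2.87, 2.87]. Speed limits (rad/s): [2.22, 2.22, 2.79, 3.14, 3.14, 3.14].

## Interface

Orientations are given as a 3x3 rotation matrix whose columns are the frame's x, y, z axes.
In Python, from rig import * gives the robot as it stands.
- The arm moves only by the tool move_arm, never from a script. Its argument "motion" is a list of rows, each a list of 3 entries, a list of its own where there are three numbers: the shift along the tool's x, y, z in mm, then the turn, a rotation vector about the tool's x, y, z in degrees, then the finger opening in mm, from 0 to 85.4. In form: [[[tx, ty, tz], [wx, wy, wz], grip], ...]. A call has 1 to 20 rows; each row is the pose to reach, as a shift and turn from the pose commanded when the call began, along the tool's axes at that moment; what a row does not reach only later rows make up. A row lasts 1/12 s, in which the tool goes at most 41.7 mm and 7.16 degrees, less where a joint would pass 70% of its speed; a pose out of reach is approached as far as the arm can. A call with a gripper value outside its range is refused whole. The fingers move at their own pace and stop on an object; the grip force is fixed at half the most. Time passes only in rows, so rows that repeat a pose let the fingers close. It gives the time, the measured TCP pose, the force, the opening and the grip force at its end, in the units of the state.
- get_obs(): the state, without advancing time (a new reading comes with each control period).
- snapshot(name): name is "scene" or "top" or "wrist"; returns the picture (384x512x3 uint8, red, green, blue); there is no depth.
- get_calibration(name): a dict with "fx", "fy", "cx", "cy" (pixels), "k1" (the pictures are not rectified: a ray, as slopes to the right and down, at radius r is drawn at 1 + k1 r^2 times it, then the intrinsics apply), "T" (4x4, takes a point from camera to world coordinates); the wrist camera has in their place "mount" (4x4, takes a point from camera to tool coordinates, whose origin is the TCP and whose axes are the flange's). Camera axes: x right, y up, looking along -z (the intrinsics and any distortion apply to the point x, -y, -z); pixel columns grow to the right and rows downward; lengths in m; the calibration is good to about 2 mm. A picture is of the moment at which its call begins: read the wrist's pose just before it. get_calibration takes no time and is no camera call.
- finish_job(): hands the job in; it is judged then, once.
Trained networks look in the newest picture that a camera, given by its name, has taken for a name from the list of things; names that differ only in an ending like _2 or _b are one class to them, and where a whole thing is asked for, a point or a joint stands for the part that bears it (a point fixed in the world has none). Each returns a list of dicts, best first, with "p" (0 to 1); they miss things now and then, are a little off and sometimes report something else, mostly with a low value. They report only what shows in the picture. A call takes as long as a camera call. They do not tell look-alikes from the thing itself.
- silhouettes(camera, target): "mask" (384x512 bool, what is visible of it) and "centre" ([row, column] in pixels, amid what is visible of it).
- landmark_of(camera, target): "centre" ([row, column] in pixels: a listed point, or the origin of a listed thing).
The state is a dict: "time_s": time; "q": joint angles; "qvel": joint speeds; "tau": joint torques, N m; "eef_pos": TCP position; "orientation": TCP orientation; "ft_force": force on the tool from outside, world axes, zero at the start; "wrist_torque": the same for the moment, N m; "width": finger opening in m; "finger_force": force on a finger pad.
Only numpy, scipy, OpenCV 4.12 (cv2) and the standard library are available. Lean on these libraries where they do the work, as an engineer would, in place of code of your own. Each camera call takes 0.05 s, during which the arm holds its last target. There are 200 camera calls.

## Working session

There is one attempt and no reset: what is moved stays moved. The work goes in short steps, Python scripts to look and compute and a tool call to move; the robot and the scene stay as the last step left them, time stands still between calls to the robot, and variables do not carry over. Pictures are saved under pics/ and viewed, at most 10 in all, crops included, and the job is handed in when it is done.

Besides the shell and the picture viewer there is one more tool, called after "Emit:" as name(argument=value, ...), one argument or row to a line, values as JSON. move_arm: Moves the arm, as the interface text tells. Its arguments: {"type":"object","properties":{"motion":{"type":"array"}},"required":["motion"]}

```bash
mkdir -p pics; ls
cat > h.py <<'E'
from rig import *
import numpy as np, cv2
def ray(cam,rc,obs=None):
    c=get_calibration(cam)
    K=np.array([[c['fx'],0,c['cx']],[0,c['fy'],c['cy']],[0,0,1]]);D=np.array([c['k1'],0,0,0.])
    p=cv2.undistortPoints(np.array([[[rc[1],rc[0]]]],float),K,D)[0,0]
    d=np.array([p[0],-p[1],-1])
    if 'T' in c: T=np.array(c['T'])
    else:
        B=np.eye(4);B[:3,:3]=obs['orientation'];B[:3,3]=obs['eef_pos'];T=B@np.array(c['mount'])
    return T[:3,3],T[:3,:3]@d
def atz(cam,rc,z,obs=None):
    o,d=ray(cam,rc,obs);return o+d*(z-o[2])/d[2]
def proj(cam,P,obs=None):
    c=get_calibration(cam)
    if 'T' in c: T=np.array(c['T'])
    else:
        B=np.eye(4);B[:3,:3]=obs['orientation'];B[:3,3]=obs['eef_pos'];T=B@np.array(c['mount'])
    q=(np.asarray(P)-T[:3,3])@T[:3,:3]
    s=np.c_[q[:,0]/-q[:,2],-q[:,1]/-q[:,2]];r2=(s**2).sum(1,keepdims=True);s=s*(1+c['k1']*r2)
    return np.c_[c['cy']+c['fy']*s[:,1],c['cx']+c['fx']*s[:,0]]
E
python3 - <<'E'
from h import *
np.set_printoptions(precision=4,suppress=True)
ims=[]
for c in ['scene','top']:
    ims.append(snapshot(c))
    for n in ['clamp_grip','bracket','tray','clamp_arm']:
        if n!='clamp_arm':
            for r in landmark_of(c,n):
                z={'clamp_grip':.06,'bracket':.012,'tray':0}[n]
                print(c,n,np.round(r['p'],2),np.round(r['centre']),atz(c,r['centre'],z))
for c,i in zip(['scene','top'],ims): cv2.imwrite(f'pics/{c}.png',cv2.resize(i[:,:,::-1],(800,600)))
print(get_obs())
E
```

```text
pics
scene clamp_grip 0.83 [170. 248.] [ 0.5033 -0.0107  0.06  ]
scene clamp_grip 0.59 [255. 340.] [0.7232 0.3207 0.06  ]
scene bracket 0.93 [243. 262.] [0.7154 0.1167 0.012 ]
scene tray 0.66 [175. 178.] [ 0.5371 -0.2323  0.    ]
top clamp_grip 0.65 [230. 288.] [ 0.5167 -0.0058  0.06  ]
top clamp_grip 0.56 [150. 161.] [0.7245 0.3171 0.06  ]
top bracket 0.77 [219. 254.] [0.5467 0.0798 0.012 ]
top bracket 0.56 [162. 238.] [0.7    0.1189 0.012 ]
top tray 0.64 [216. 369.] [ 0.5527 -0.2293  0.    ]
{'time_s': 0.4, 'q': array([ 1.0704,  0.3508,  1.6519, -0.    ,  1.1391, -0.0846]), 'qvel': array([-0.0001, -0.002 , -0.001 , -0.0015,  0.001 , -0.0009]), 'tau': array([  0.0009, -50.5597, -29.137 ,   0.    ,   0.0016,   0.    ]), 'eef_pos': array([0.2221, 0.5031, 0.2312]), 'orientation': array([[-0.9148,  0.4039, -0.0001],
       [ 0.4039,  0.9148, -0.0002],
       [-0.    , -0.0002, -1.    ]]), 'ft_force': array([ 0.1457,  0.1787, -0.5692]), 'wrist_torque': array([-0.0054,  0.03  ,  0.0219]), 'finger_force': 0.0, 'width': 0.08523195077694401}
```

View pics/scene.png

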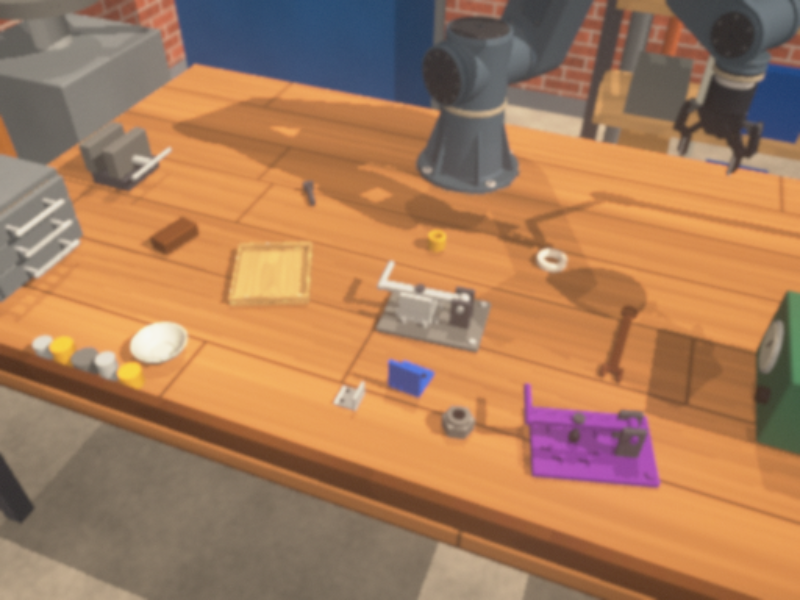

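View pics/top.png

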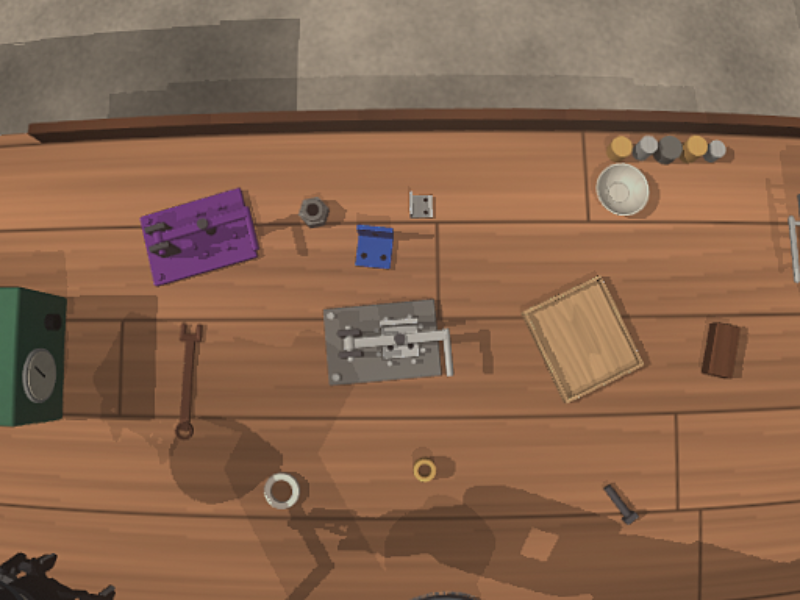

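The scene shows two clamp fixtures. The grey one in top.png is at (385,340), with its handle at about (447,352). The purple look-alike is at (200,237) and isn't meant. There are three brackets:
- A steel one under the grey clamp's arm, at (400,340). This is the one to take.
- A blue one at (375,247).
- A small loose one at (421,205).

The empty tray is at (584,338). I'll move above the grey fixture and check from close up with the wrist camera.

Emit:
move_arm(
  motion=[
    [[-451,-296,-70],[0,0,-29],85],
    [[-451,-296,-70],[0,0,-29],85],
    [[-451,-296,-70],[0,0,-29],85],
    [[-451,-296,-70],[0,0,-29],85],
    [[-451,-296,-70],[0,0,-29],85],
    [[-451,-296,-70],[0,0,-29],85],
    [[-451,-296,-70],[0,0,-29],85],
    [[-451,-296,-70],[0,0,-29],85],
    [[-451,-296,-70],[0,0,-29],85],
    [[-451,-296,-70],[0,0,-29],85],
    [[-451,-296,-70],[0,0,-29],85],
    [[-451,-296,-70],[0,0,-29],85],
    [[-451,-296,-70],[0,0,-29],85],
    [[-451,-296,-70],[0,0,-29],85],
    [[-451,-296,-70],[0,0,-29],85],
    [[-451,-296,-70],[0,0,-29],85],
    [[-451,-296,-70],[0,0,-29],85],
  ],
)

```text
time_s: 1.82
eef_pos: [0.5146, 0.0508, 0.3011]
orientation: [[-0.996, -0.09, -0.001], [-0.09, 0.996, 0.0], [0.001, 0.0, -1.0]]
ft_force: [0.2, 0.3, 0.1]
width: 0.085
finger_force: 0.0
```

Run:
```python
from h import *
np.set_printoptions(precision=4,suppress=True)
o=get_obs();im=snapshot('wrist');print(o['time_s'],o['eef_pos'],o['q'],get_calibration('wrist')['mount'])
for n,z in [('clamp_grip',.06),('bracket',.012),('tray',0)]:
    for r in landmark_of('wrist',n): print(n,round(r['p'],2),np.round(r['centre'],1),atz('wrist',r['centre'],z,o))
for r in silhouettes('wrist','clamp_arm'): print('arm',r['p'],r['centre'],r['mask'].sum())
snapshot('top')
for r in silhouettes('top','tray'):
    m=r['mask'].astype('uint8');c=max(cv2.findContours(m,0,2)[0],key=cv2.contourArea)
    b=cv2.boxPoints(cv2.minAreaRect(c));w=np.array([atz('top',q[::-1],.02) for q in b]);print('tray',r['p'],w,w.mean(0))
cv2.imwrite('pics/w1.png',cv2.resize(im[:,:,::-1],(800,600)))
```

```text
1.8167 [0.5146 0.0508 0.3011] [ 0.0082  0.2251  1.6445  0.0003  1.2727 -1.6533] [[ 0.0011  0.9561  0.293   0.0755]
 [ 1.     -0.0013  0.0004 -0.0006]
 [ 0.0008  0.293  -0.9561 -0.1418]
 [ 0.      0.      0.      1.    ]]
clamp_grip 0.9 [162.3 209.6] [ 0.5185 -0.0045  0.06  ]
bracket 0.95 [179.7 268.4] [0.5458 0.0739 0.012 ]
bracket 0.63 [277.9 285. ] [0.7017 0.1169 0.012 ]
tray 0.67 [162.3  58. ] [ 0.5501 -0.2381  0.    ]
arm 0.68 [190.5, 259.1] 2521
arm 0.58 [319.3, 499.1] 175
tray 0.73 [[ 0.5936 -0.1274  0.02  ]
 [ 0.6608 -0.2679  0.02  ]
 [ 0.5033 -0.3414  0.02  ]
 [ 0.4393 -0.2009  0.02  ]] [ 0.5492 -0.2344  0.02  ]
```

View pics/w1.png

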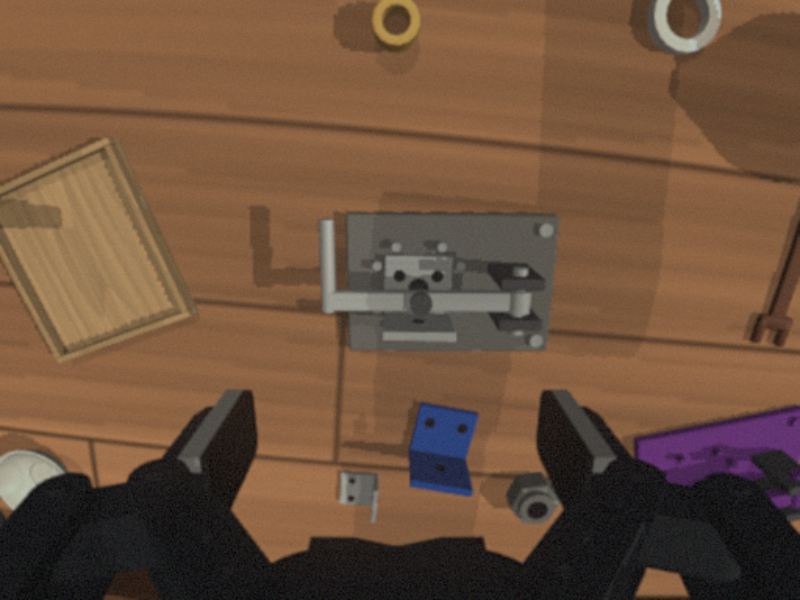

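The wrist view shows the grey fixture with its handle at x≈328, rows 220–310 (800x600 view). The steel bracket is under the arm, with its foot at (420,270) and the leg top at (420,336). The blue and small brackets and the purple fixture are clearly separate, so this enlarged view confirms the steel one. I'll check the geometry against the given sizes.

Run:
```python
from h import *
np.set_printoptions(precision=4,suppress=True)
o=get_obs();s=.64
for n,(u,v),z in [('free end',(327,220),.066),('handle/arm near',(329,290),.066),('arm tip mid',(335,302),.066),('arm near hinge',(508,302),.066),('legtop L',(383,336),.072),('legtop R',(456,336),.072),('plate TL',(347,213),.012),('plate TR',(557,215),.012),('plate BL',(350,350),.012),('plate BR',(547,350),.012)]:
    print(n,atz('wrist',(v*s,u*s),z,o))
```

```text
free end [ 0.4917 -0.0057  0.066 ]
handle/arm near [ 0.5473 -0.0011  0.066 ]
arm tip mid [0.5568 0.0042 0.066 ]
arm near hinge [0.5439 0.1432 0.066 ]
legtop L [0.5801 0.0451 0.072 ]
legtop R [0.5746 0.104  0.072 ]
plate TL [0.4915 0.0044 0.012 ]
plate TR [0.4755 0.1885 0.012 ]
plate BL [0.6198 0.0154 0.012 ]
plate BR [0.6027 0.2027 0.012 ]
```

Yaw is 0.09 rad. The grip point is at about (0.518, −0.004, 0.06) and the bracket at about (0.5515, 0.072). The sizes agree. Now I'll descend on the handle and close.

Emit:
move_arm(
  motion=[
    [[1,-55,40],[0,0,0],85],
    [[1,-55,80],[0,0,0],85],
    [[1,-55,120],[0,0,0],85],
    [[1,-55,160],[0,0,0],85],
    [[1,-55,200],[0,0,0],80],
    [[1,-55,225],[0,0,0],70],
    [[1,-55,245],[0,0,0],60],
    [[1,-55,260],[0,0,0],50],
    [[1,-55,260],[0,0,0],40],
    [[1,-55,260],[0,0,0],30],
    [[1,-55,260],[0,0,0],20],
  ],
)

```text
time_s: 3.08
eef_pos: [0.5198, -0.0046, 0.0424]
orientation: [[-0.996, -0.09, 0.002], [-0.09, 0.996, -0.0], [-0.001, -0.0, -1.0]]
ft_force: [0.1, -1.1, 0.2]
width: 0.0205
finger_force: 0.0
```

Run:
```python
from h import *
im=snapshot('wrist');cv2.imwrite('pics/w2.png',im[:,:,::-1])
```

```text
(no output)
```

View pics/w2.png

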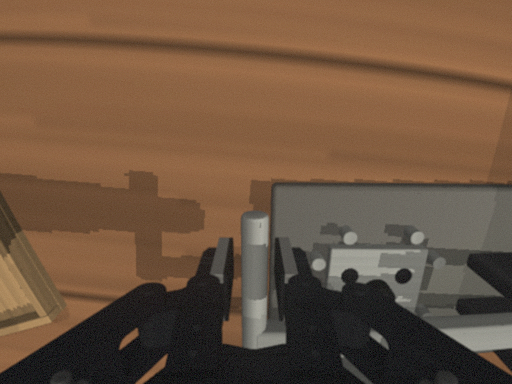

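The handle sits centred between the fingers at column 256. I'll close on it and start the arc.

Emit:
move_arm(
  motion=[
    [[0,0,0],[0,0,0],5],
    [[0,0,0],[0,0,0],5],
    [[0,0,0],[0,0,0],5],
    [[0,0,0],[0,0,0],5],
    [[0,0,0],[0,0,0],5],
    [[0,0.8,-15.5],[0,0,0],5],
    [[0,3.1,-30.8],[0,0,0],5],
    [[0,6.9,-45.8],[0,0,0],5],
  ],
)

```text
time_s: 3.8
eef_pos: [0.5192, 0.0019, 0.0885]
orientation: [[-0.996, -0.09, 0.002], [-0.09, 0.996, -0.001], [-0.002, -0.001, -1.0]]
ft_force: [4.9, 2.7, -6.0]
width: 0.0099
finger_force: 58.2
```

Emit:
move_arm(
  motion=[
    [[0,5.3,-14.6],[0,0,0],5],
    [[0,12.1,-28.5],[0,0,0],5],
    [[0,20.2,-41.7],[0,0,0],5],
    [[0,29.5,-54.1],[0,0,0],5],
    [[0,40.1,-65.4],[0,0,0],5],
    [[0,51.8,-75.6],[0,0,0],5],
    [[0,64.4,-84.6],[0,0,0],5],
  ],
)

```text
time_s: 4.38
eef_pos: [0.5141, 0.0638, 0.1756]
orientation: [[-0.996, -0.091, 0.005], [-0.091, 0.996, -0.005], [-0.005, -0.006, -1.0]]
ft_force: [2.8, -6.1, 8.6]
width: 0.0096
finger_force: 59.9
```

Run:
```python
from h import *
im=snapshot('top')[150:300,180:350];im2=snapshot('wrist');cv2.imwrite('pics/t3.png',np.hstack([cv2.resize(im[:,:,::-1],(408,360)),cv2.resize(im2[:,:,::-1],(390,360))]))
```

```text
(no output)
```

View pics/t3.png

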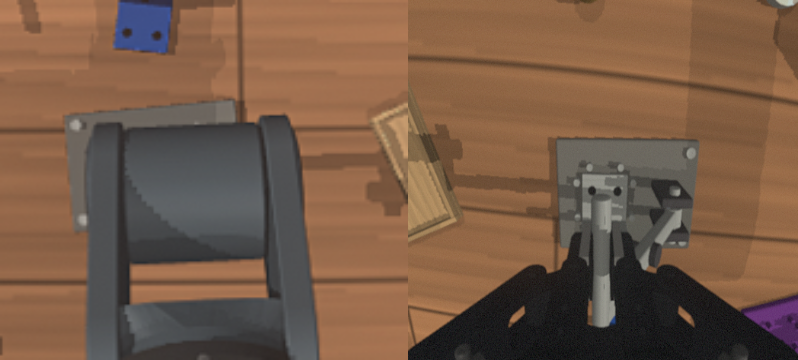

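The handle is still held between the pads and the clamp arm is up by about 1 rad. I'll continue over the top.

Emit:
move_arm(
  motion=[
    [[0,13.4,-7.7],[0,0,0],5],
    [[0,27.5,-14.1],[0,0,0],5],
    [[0,42.2,-19],[0,0,0],5],
    [[0,57.4,-22.3],[0,0,0],5],
    [[0,72.7,-24.2],[0,0,0],5],
    [[0,88.2,-24.5],[0,0,0],5],
    [[0,103.7,-23.3],[0,0,0],5],
    [[0,118.9,-20.5],[0,0,0],5],
    [[0,133.8,-16.3],[0,0,0],5],
    [[0,148.2,-10.5],[0,0,0],5],
    [[0,162,-3.4],[0,0,0],5],
    [[0,162,-3.4],[0,0,0],5],
  ],
)

```text
time_s: 5.48
eef_pos: [0.4987, 0.2305, 0.1761]
orientation: [[-0.996, -0.091, 0.004], [-0.091, 0.996, 0.003], [-0.004, 0.003, -1.0]]
ft_force: [0.2, 6.8, 8.9]
width: 0.0097
finger_force: 64.4
```

Emit:
move_arm(
  motion=[
    [[0,0,0],[0,0,0],85],
    [[0,0,0],[0,0,0],85],
    [[0,0,0],[0,0,0],85],
    [[0,0,0],[0,0,0],85],
    [[0,0,0],[0,0,0],85],
    [[0,0,-30],[0,0,0],85],
    [[0,0,-60],[0,0,0],85],
    [[0,0,-90],[0,0,0],85],
    [[0,0,-120],[0,0,0],85],
  ],
)

```text
time_s: 6.23
eef_pos: [0.4978, 0.2273, 0.2965]
orientation: [[-0.996, -0.09, -0.0], [-0.09, 0.996, -0.0], [0.0, -0.0, -1.0]]
ft_force: [0.8, -0.2, -0.2]
width: 0.0852
finger_force: 0.0
```

Emit:
move_arm(
  motion=[
    [[-64,-162,10],[0,0,90],85],
    [[-64,-162,10],[0,0,90],85],
    [[-64,-162,10],[0,0,90],85],
    [[-64,-162,10],[0,0,90],85],
    [[-64,-162,10],[0,0,90],85],
    [[-64,-162,10],[0,0,90],85],
    [[-64,-162,40],[0,0,90],85],
    [[-64,-162,40],[0,0,90],85],
    [[-64,-162,40],[0,0,90],85],
    [[-64,-162,40],[0,0,90],85],
    [[-64,-162,40],[0,0,90],85],
    [[-64,-162,40],[0,0,90],85],
    [[-64,-162,40],[0,0,90],85],
    [[-64,-162,40],[0,0,90],85],
    [[-64,-162,40],[0,0,90],85],
  ],
)

```text
time_s: 7.48
eef_pos: [0.5763, 0.0719, 0.255]
orientation: [[-0.093, 0.996, -0.0], [0.996, 0.093, -0.0], [-0.0, -0.0, -1.0]]
ft_force: [0.5, -0.0, 0.7]
width: 0.0849
finger_force: 0.0
```

Run:
```python
from h import *
np.set_printoptions(precision=4,suppress=True)
o=get_obs();im=snapshot('wrist')
print(o['eef_pos'],o['orientation'])
for r in landmark_of('wrist','bracket'): print(r['p'],r['centre'],atz('wrist',r['centre'],.012,o))
cv2.imwrite('pics/w4.png',cv2.resize(im[:,:,::-1],(800,600)))
```

```text
[0.5763 0.0719 0.255 ] [[-0.0925  0.9957 -0.0002]
 [ 0.9957  0.0925 -0.    ]
 [-0.     -0.0002 -1.    ]]
0.88 [157.3, 231.0] [0.5472 0.0745 0.012 ]
0.83 [136.9, 360.6] [0.7038 0.1151 0.012 ]
```

View pics/w4.png

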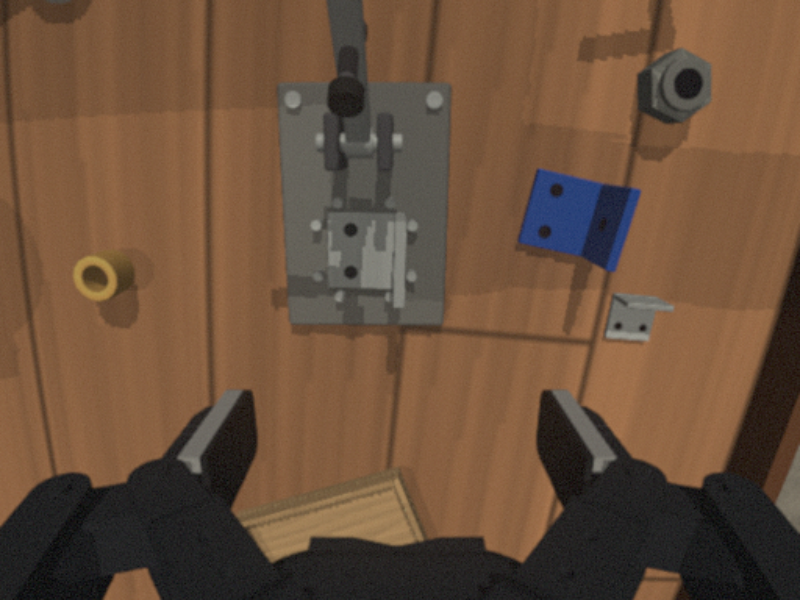

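The clamp is open and leaning back, with the arm at about (347,60). The bracket's leg top runs from (400,212) to (399,306), nearly in line with the gripper's mid-plane. I'll compute its position.

Run:
```python
from h import *
np.set_printoptions(precision=4,suppress=True)
o=get_obs();R=o['orientation'];s=.64
a=[atz('wrist',(v*s,u*s),.072,o) for u,v in [(400,212),(399,306)]]
m=np.mean(a,0);print(a,m,R.T@(m-o['eef_pos']))
```

```text
[array([0.5745, 0.1104, 0.072 ]), array([0.58 , 0.046, 0.072])] [0.5773 0.0782 0.072 ] [0.0061 0.0015 0.1831]
```

Emit:
move_arm(
  motion=[
    [[4,1,40],[0,0,0],70],
    [[4,1,80],[0,0,0],60],
    [[4,1,120],[0,0,0],50],
    [[4,1,155],[0,0,0],45],
    [[4,1,185],[0,0,0],40],
    [[4,1,205],[0,0,0],40],
    [[4,1,217],[0,0,0],40],
    [[4,1,217],[0,0,0],30],
    [[4,1,217],[0,0,0],20],
    [[4,1,217],[0,0,0],20],
  ],
)

```text
time_s: 8.42
eef_pos: [0.578, 0.0762, 0.0396]
orientation: [[-0.091, 0.996, 0.002], [0.996, 0.091, 0.0], [-0.0, 0.002, -1.0]]
ft_force: [0.5, -0.0, -0.1]
width: 0.0202
finger_force: 0.0
```

Run:
```python
from h import *
im=snapshot('wrist');cv2.imwrite('pics/w5.png',im[:,:,::-1])
```

```text
(no output)
```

View pics/w5.png

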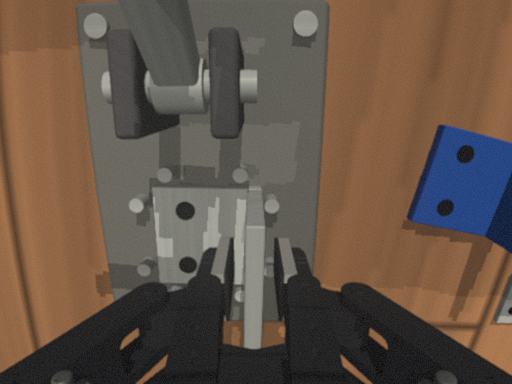

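The leg, at column 255, is centred between the open fingers. I'll close and lift straight up.

Emit:
move_arm(
  motion=[
    [[0,0,0],[0,0,0],2],
    [[0,0,0],[0,0,0],2],
    [[0,0,0],[0,0,0],2],
    [[0,0,0],[0,0,0],2],
    [[0,0,0],[0,0,0],2],
    [[0,0,0],[0,0,0],2],
    [[0,0,-8],[0,0,0],2],
    [[0,0,-16],[0,0,0],2],
    [[0,0,-28],[0,0,0],2],
    [[0,0,-45],[0,0,0],2],
    [[0,0,-65],[0,0,0],2],
    [[0,0,-85],[0,0,0],2],
    [[0,0,-105],[0,0,0],2],
    [[0,0,-120],[0,0,0],2],
    [[0,0,-120],[0,0,0],2],
  ],
)

```text
time_s: 9.72
eef_pos: [0.5785, 0.0762, 0.1622]
orientation: [[-0.09, 0.996, 0.006], [0.996, 0.09, 0.0], [-0.0, 0.006, -1.0]]
ft_force: [0.5, 1.0, -2.5]
width: 0.0071
finger_force: 58.8
```

Run:
```python
from h import *
im=snapshot('wrist');im2=snapshot('scene');cv2.imwrite('pics/w6.png',np.hstack([cv2.resize(im[:,:,::-1],(400,300)),cv2.resize(im2[120:270,140:340,::-1],(400,300))]))
```

```text
(no output)
```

View pics/w6.png

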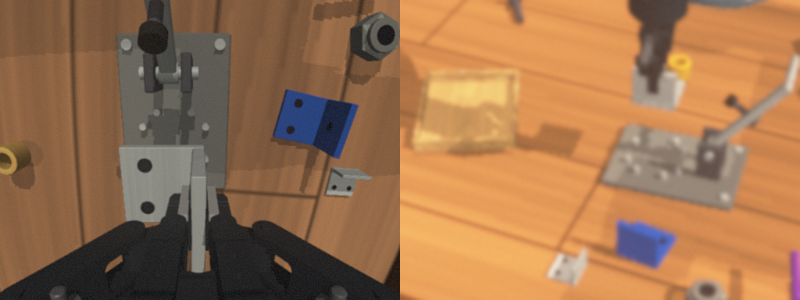

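The bracket is held level, clear of the fixture, and the clamp stays open. I'll move it over the tray centre, about (0.550, −0.234), yaw 0.445.

Emit:
move_arm(
  motion=[
    [[-20,-2,0],[0,0,-2],2],
    [[-47,-5,0],[0,0,-4],2],
    [[-74,-8,0],[0,0,-6],2],
    [[-101,-11,0],[0,0,-8],2],
    [[-128,-14,0],[0,0,-10],2],
    [[-155,-17,0],[0,0,-12],2],
    [[-182,-20,0],[0,0,-14],2],
    [[-209,-23,0],[0,0,-16],2],
    [[-236,-26,0],[0,0,-18],2],
    [[-263,-29,0],[0,0,-20],2],
    [[-285,-31,0],[0,0,-20],2],
    [[-297,-32,0],[0,0,-20],2],
    [[-297,-32,0],[0,0,-20],2],
    [[-297,-32,0],[0,0,-20],2],
  ],
)

```text
time_s: 10.98
eef_pos: [0.5715, -0.2221, 0.1571]
orientation: [[-0.424, 0.905, -0.002], [0.905, 0.424, 0.001], [0.002, -0.001, -1.0]]
ft_force: [-0.3, 1.0, -3.7]
width: 0.0074
finger_force: 58.7
```

Run:
```python
from h import *
np.set_printoptions(precision=4,suppress=True)
o=get_obs();im=snapshot('wrist');R=o['orientation']
print(o['eef_pos'],o['width'],o['finger_force'])
for r in landmark_of('wrist','tray'): print(r['p'],r['centre'],atz('wrist',r['centre'],0,o))
b=R@np.array([0,-.026,.0276])+o['eef_pos'];t=.445;d=b[:2]-[.55,-.234]
print('bracket',b,'in tray',[d@[np.cos(t),np.sin(t)],d@[-np.sin(t),np.cos(t)]])
cv2.imwrite('pics/w7.png',im[:,:,::-1])
```

```text
[ 0.5715 -0.2221  0.1571] 0.007387574924756573 58.730594515800476
0.97 [184.1, 229.0] [ 0.5509 -0.238   0.    ]
bracket [ 0.5479 -0.2331  0.1295] in tray [np.float64(-0.0015097262154437016), np.float64(0.0016841372146300614)]
```

View pics/w7.png

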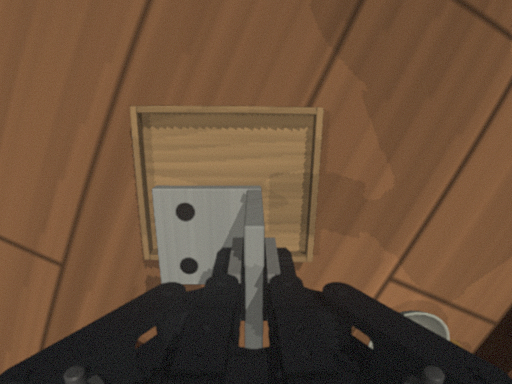

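The bracket is level, aligned with the tray and over its centre. I'll lower it to just above the floor.

Emit:
move_arm(
  motion=[
    [[2,0,25],[0,0,0],2],
    [[2,0,50],[0,0,0],2],
    [[2,0,72],[0,0,0],2],
    [[2,0,90],[0,0,0],2],
    [[2,0,102],[0,0,0],2],
    [[2,0,110],[0,0,0],2],
    [[2,0,115],[0,0,0],2],
    [[2,0,117],[0,0,0],2],
    [[2,0,118],[0,0,0],2],
    [[2,0,118],[0,0,0],2],
  ],
)

```text
time_s: 11.92
eef_pos: [0.5715, -0.2208, 0.0407]
orientation: [[-0.425, 0.905, 0.001], [0.905, 0.425, -0.0], [-0.001, 0.001, -1.0]]
ft_force: [0.7, -0.6, -4.0]
width: 0.0069
finger_force: 58.6
```

Emit:
move_arm(
  motion=[
    [[0,0,2],[0,0,0],2],
    [[0,0,4],[0,0,0],2],
    [[0,0,5],[0,0,0],2],
    [[0,0,6],[0,0,0],2],
    [[0,0,6],[0,0,0],2],
    [[0,0,6],[0,0,0],2],
  ],
)

```text
time_s: 12.42
eef_pos: [0.5711, -0.2207, 0.0341]
orientation: [[-0.425, 0.905, -0.0], [0.905, 0.425, 0.0], [0.0, -0.0, -1.0]]
ft_force: [0.0, 0.2, -3.4]
width: 0.0071
finger_force: 58.6
```

Emit:
move_arm(
  motion=[
    [[0,0,1],[0,0,0],2],
    [[0,0,1],[0,0,0],2],
    [[0,0,2],[0,0,0],2],
    [[0,0,2],[0,0,0],2],
    [[0,0,2],[0,0,0],2],
  ],
)

```text
time_s: 12.83
eef_pos: [0.5714, -0.2207, 0.0336]
orientation: [[-0.426, 0.905, 0.001], [0.905, 0.426, -0.0], [-0.001, 0.0, -1.0]]
ft_force: [-5.7, 2.9, 13.4]
width: 0.007
finger_force: 61.5
```

The bracket is on the floor: the force now reads 13 N upward. I'll release, retreat straight up and check.

Emit:
move_arm(
  motion=[
    [[0,0,0],[0,0,0],20],
    [[0,0,0],[0,0,0],40],
    [[0,0,0],[0,0,0],40],
    [[0,0,0],[0,0,0],40],
    [[0,0,-10],[0,0,0],40],
    [[0,0,-30],[0,0,0],40],
    [[0,0,-60],[0,0,0],40],
    [[0,0,-90],[0,0,0],40],
    [[0,0,-120],[0,0,0],40],
    [[0,0,-150],[0,0,0],40],
    [[0,0,-180],[0,0,0],40],
    [[0,0,-180],[0,0,0],40],
    [[0,0,-180],[0,0,0],40],
  ],
)

```text
time_s: 13.92
eef_pos: [0.5717, -0.221, 0.2143]
orientation: [[-0.425, 0.905, 0.003], [0.905, 0.425, -0.002], [-0.003, 0.002, -1.0]]
ft_force: [-0.4, 0.5, -0.4]
width: 0.04
finger_force: 0.0
```

Run:
```python
from h import *
o=get_obs();im=snapshot('wrist');im2=snapshot('scene')
for r in landmark_of('wrist','bracket'): print(r['p'],r['centre'],atz('wrist',r['centre'],.006,o))
cv2.imwrite('pics/w8.png',np.hstack([cv2.resize(im[:,:,::-1],(400,300)),cv2.resize(im2[120:270,140:340,::-1],(400,300))]))
```

```text
0.97 [164.9, 227.6] [ 0.54351501 -0.23151217  0.006     ]
```

View pics/w8.png

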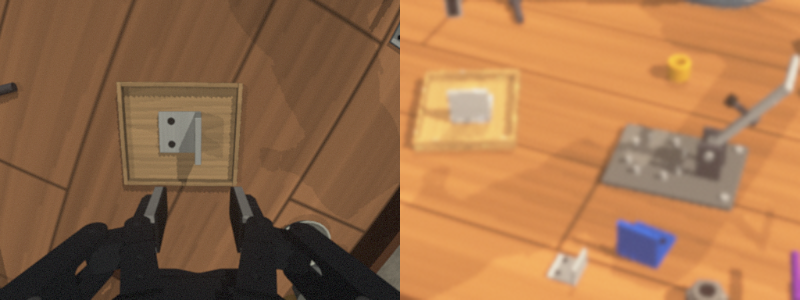

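The bracket stands on its foot near the middle of the tray, at (180,135) in the left view. The gripper is clear, and the clamp is open in the right view. I'll hand the job in.

```bash
python3 -c "
from rig import *
print(finish_job())"
```

```text
the job is handed in; nothing more can be done
None
```

The job is handed in: the final pictures show the clamp open and the steel bracket released on its foot near the middle of the tray, at about 14 s on the robot's clock; no verdict was returned.

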